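# Demould a cast sample disc

### The arm

A 6-joint arm with a two-finger parallel gripper is mounted at the origin on the work surface. World frame = base frame: x ahead of the robot, y to its left, z up, the work surface at z = 0. Lengths are in m, angles in rad, forces in N, time in s.
With the tool pointing down it reaches from about 0.35 to 0.975 m from the base axis. Payload 4.9 kg.
Tool frame: the origin (TCP) lies midway between the tips of the shut fingers; the grasp point (between the pads) lies 19 mm behind it; z points along the fingers, y is the line along which they close (so a half turn about z gives the same grasp; the last joint's range is limited). The gripper opens to 85 mm and grips with 20 to 120 N. Pads are 22 mm wide; open, the fingers measure 114 mm over their backs; the gripper's body (76 mm by 85 mm) begins 54 mm behind the grasp point. The pads swing forward as they close: fully open they stand 13 mm farther back than shut.
Start: joints at [0.998, 0.053, 1.613, -0, 1.476, -0.119], TCP at [0.274, 0.562, 0.231] pointing down, gripper open.
Joint ranges: [-3.01, 3.01], [-1.01, 2.22], [0.06, 2.58], [-1.02, 4.17], [0.09, 2.62], [-3.14, 3.14]. Speed limits (rad/s): [2.57, 2.57, 3.14, 3.14, 3.14, 3.14].

### API

Orientations are given as a unit quaternion [w, x, y, z].
In Python, from plant import manip, ticket, grab_frame, camera_params gives the robot as it stands (manip), with the cameras as plain functions and the job (ticket).
- The arm moves only by the shell command python3 shift.py 'ROWS'. ROWS is one flat JSON list of numbers that holds 1 to 5 rows one after another, with no inner brackets; each row has 7 numbers: the opening from 0.0 (shut) to 1.0 (fully open), then dx, dy, dz in m, then a rotation vector rx, ry, rz in rad; each row shifts and turns the commanded pose from where the row before left it, along the tool's axes as they then stand; what a row does not reach is not made up. A row lasts 1/8 s, in which the tool goes at most 0.0625 m and 0.188 rad, less where a joint would pass 70% of its speed; a pose out of reach is approached as far as the arm can. The fingers move at their own pace and stop on an object; the grip force is fixed at half the most. Time passes only in rows, so rows that do not move let the fingers close. It prints the time, the measured TCP pose, the force, the opening and the grip force at its end. Input that does not fit is refused with a message, and nothing moves.
- manip.state(): the state, without advancing time (a new reading comes with each control period).
- grab_frame(name): name is "side" or "top" or "wrist"; returns the picture (420x560x3 uint8, red, green, blue); there is no depth.
- camera_params(name): a dict with "intrinsics" (3x3 intrinsics, pixels), "xyz" and "orientation" of the camera in the world. Camera axes: x right, y down, z forward; pixel columns grow to the right and rows downward; lengths in m; the calibration is good to about 2 mm. The wrist camera is an equidistant fisheye: a pixel r from the principal point sees the ray r / f radians off the axis. A picture is of the moment at which its call begins: read the wrist's pose just before it. camera_params takes no time and is no camera call; for the wrist camera it gives the pose at the moment of the call.
- ticket.job_done(): hands the job in; it is judged then, once.
The state is a dict: "time": time; "joint_pos": joint angles; "joint_vel": joint speeds; "joint_efforts": joint torques, N m; "tool_pos": TCP position; "tool_rot": TCP orientation; "contact_force": force on the tool from outside, world axes, zero at the start; "ft_torque": the same for the moment, N m; "gripper_width": opening from 0.0 (shut) to 1.0 (fully open); "grasp_force": force on a finger pad.
Only numpy, scipy, OpenCV 4.12 (cv2) and the standard library are available. Lean on these libraries where they do the work, as an engineer would, in place of code of your own. Each camera call takes 0.05 s, during which the arm holds its last target. There are 200 camera calls.

### The job

Slide the thumb latch of the small casting press sideways so that its clear cover springs open, then pull the snapped-in mould plug straight up out of its guides by the wooden grip and stand it upright, grip up, inside the steel wash tray. Then take the cast disc out of the press and lay it gently flat on the wooden slatted drying rack, not touching the disc already drying there; set both things down rather than dropping them, and leave everything else where it is.

Things in the scene. Friction and masses are not known exactly. Their poses are not given: they have to be found in the camera images.
- press: casting press fixed to the bench, dark steel base plate 150 x 96 x 12 (x -90 to +60). Origin: on the table under the mould's centre; x points from latch to hinge, y along the latch's travel. Two aluminium guide walls (|x| 35 to 47, y -31 to 31, 54 high) flank the plug; the -y and +y sides are open for fingers. Latch block x -89 to -57, y -40 to 40, 48 high; hinge block behind the far wall, 56 high
- latch (a joint): slide of the steel thumb latch, m: 0 locked (starts at 0 to 0.003), grows as it is pushed towards the press's +y, stop at 0.020. The cover is free from about 0.015. Friction about 2 N, no spring: it stays where it is left
- latch_tab (a point): centre of the top of the latch's upright thumb tab, 73 above the table, at press x -78 and press y = latch value. The tab is 14 (press x) x 10 (press y), rising 19 from its sliding plate, whose top is 54 above the table (keep fingertips above 56). 35 or more is free on both y sides of the tab
- cover (a joint): angle of the clear plastic cover, rad: 0 closed (the latch holds it near 0.01), 2.5 fully open, leaning back over the far side. Once unlatched, a spring swings it open by itself in about 2 s and holds it there; a gripper in its way only stops it until withdrawn
- cover_hinge (a point): middle of the cover's hinge line, along the press's y, at press x +52, 58 above the table. The closed clear hood is 104 x 80, its roof 85 above the table, from here to press x -51, with a steel nose to x -63 under the latch's hook
- plug: mould plug: grey block 68 (own x) x 50 (y) x 20 high, grooved across both x ends; on top a wooden grip bar 44 (x) x 14 (y) x 20 high. Origin: centre of underside. In the press it is square with it, underside 37 above the table, snapped in by spring balls in the guide walls: about 7 to 16 N straight up frees it in the first few mm; out of the guides once raised 25. Mass 0.1 to 0.2 kg
- disc: cast plaster disc, diameter 56, 12 thick. Origin: centre of underside. Lies flat under the plug on a pedestal (diameter 44), underside 24 above the table; free at its -y and +y sides down to the base plate (12 high). Ledges at |press x| over 30.5, 37 high, and the walls flank it: lift it straight up until its underside is over 60 high. About 0.06 kg
- tray: empty steel wash tray, open on top: 160 (own x) x 140 (own y), walls 18 high and 4 thick, floor 4 above the table. Origin: centre of its underside. Fixed, left or right of the press
- rack: drying rack of light wooden slats, 200 (own x) x 160 (own y), top 20 above the table, 16 wide slats across it with 7 wide gaps. Origin: centre of its underside. Fixed, on the other side of the press
- other_disc: the second, finished sample disc: same plaster disc, diameter 56, 12 thick, lying flat on the drying rack, anywhere along it; leave it alone. Origin: centre of its underside
- cup: white plastic mixing cup, rim diameter 72, 85 high, standing on the table; leave alone. Origin: centre of underside
- jar: brown glass jar with black lid, diameter 72, 90 high; leave alone. Origin: centre of underside
- tape: cardboard ring (roll core), outer diameter 84, 24 high, lying flat in front of the press; leave alone. Origin: centre of underside
- brush: wooden brush 160 long, about 25 high, lying in front of the press; leave alone. Origin: under its middle
- spatula: spatula with dark wooden handle, lying behind the press; leave alone. Origin: under its middle

How it is judged:
By the outcome, as a careful person would: the job done as asked, in the order asked, and still so for the second after the job is handed in, with the robot touching nothing.
It also fails if it takes over 59 s, if anything falls off the work surface, if the arm or the gripper's body presses on something with over 40 N, if the wrist force passes 120 N, or if a joint passes its speed limit or range.

## Working session

There is one attempt and no reset: what is moved stays moved. The work goes in short steps, Python scripts to look and compute and a shell command to move; the robot and the scene stay as the last step left them, time stands still between calls to the robot, and variables do not carry over. Pictures are saved under pics/ and viewed, at most 10 in all, crops included, and the job is handed in when it is done.

```bash
ls; mkdir -p pics; python3 - <<'E'
from plant import manip, ticket, grab_frame, camera_params
import cv2
for n in("side","top"):
    f=grab_frame(n); cv2.imwrite(f"pics/{n}0.png",f[:,:,::-1]); print(camera_params(n))
print(manip.state())
E
```

```text
pics
plant.py
shift.py
{'intrinsics': array([[412.85693187,   0.        , 278.86021492],
       [  0.        , 412.85693187, 204.85871334],
       [  0.        ,   0.        ,   1.        ]]), 'xyz': array([ 0.296329  , -0.5821573 ,  0.51420345]), 'orientation': array([-0.4650506 ,  0.8616181 , -0.17464382,  0.10412356])}
{'intrinsics': array([[412.90971905,   0.        , 278.67177742],
       [  0.        , 412.90971905, 211.04650495],
       [  0.        ,   0.        ,   1.        ]]), 'xyz': array([0.36327972, 0.00127039, 0.99314882]), 'orientation': array([-0.08337552,  0.73183744, -0.67187748,  0.07773765])}
{'time': 0.1, 'joint_pos': array([ 9.97992895e-01,  5.33301283e-02,  1.61416347e+00,  2.75949007e-05,
        1.47599983e+00, -1.19007987e-01]), 'joint_vel': array([ 4.49513483e-04, -2.92305347e-03, -2.90054443e-03, -2.42164377e-05,
        1.76517847e-03,  1.82488309e-03]), 'joint_efforts': array([ 2.44225760e-05, -3.94902277e+01, -3.71362638e+01, -1.41340347e-04,
        3.88339511e-03,  8.86862296e-06]), 'tool_pos': array([0.27367588, 0.5612662 , 0.23015755]), 'tool_rot': array([-3.35148825e-04,  2.24957031e-01,  9.74368221e-01, -8.89438979e-04]), 'contact_force': array([0.04470397, 0.51413943, 0.49301996]), 'ft_torque': array([-0.02205109,  0.00864011,  0.0443091 ]), 'grasp_force': 0.0, 'gripper_width': 1.0014338148579456}
```

View pics/top0.png

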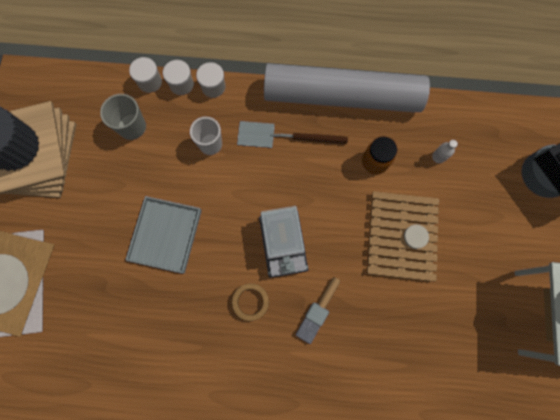

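View pics/side0.png

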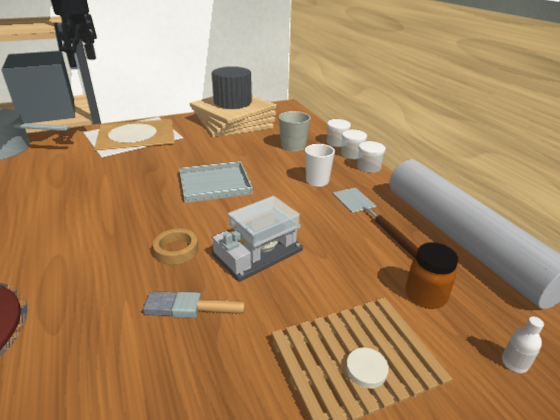

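The top view shows the press around (284,240) with its latch end nearest the robot (row 268), the tray at (164,235), the rack at (404,236) with the other disc at (417,236), the tape at (250,303) and the brush at (318,312). The side view shows the same layout. Next I'll enlarge crops of these.

```bash
cat > h.py <<'E'
import numpy as np, cv2
from plant import manip, ticket, grab_frame, camera_params
from scipy.spatial.transform import Rotation as R
def rot(q): return R.from_quat(np.roll(q,-1))
def ray(n,uv):
    c=camera_params(n);K=c["intrinsics"]
    d=rot(c["orientation"]).apply(np.linalg.inv(K)@[uv[0],uv[1],1]); return c["xyz"],d
def atz(n,uv,z):
    o,d=ray(n,uv); return o+d*(z-o[2])/d[2]
def proj(n,p):
    c=camera_params(n); q=rot(c["orientation"]).inv().apply(np.asarray(p)-c["xyz"]); k=c["intrinsics"]@q.T
    return (k[:2]/k[2]).T
E
python3 - <<'E'
import cv2,numpy as np
t=cv2.imread("pics/top0.png");s=cv2.imread("pics/side0.png")
def crop(im,x,y,w,h,k):
    c=cv2.resize(im[y:y+h,x:x+w],None,fx=k,fy=k,interpolation=cv2.INTER_CUBIC)
    for i in range(0,w,10):
        cv2.putText(c,str(x+i),(i*k,8),0,.3,(0,255,255),1); cv2.line(c,(i*k,0),(i*k,h*k),(0,255,255),1) if 0 else cv2.line(c,(i*k,10),(i*k,16),(0,255,255),1)
    for j in range(0,h,10):
        cv2.putText(c,str(y+j),(0,j*k+4),0,.3,(0,255,0),1); cv2.line(c,(20,j*k),(26,j*k),(0,255,0),1)
    return c
a=crop(t,250,196,66,86,7)       # 462x602
cv2.imwrite("pics/c1.png",np.hstack([a[:596],np.zeros((596,4,3),np.uint8),cv2.resize(crop(s,205,190,105,85,6),None,fx=.52,fy=.52).copy() if 0 else np.vstack([crop(t,120,190,82,86,4)[:298],crop(t,362,188,82,96,4)[:298]])]))
E
```

```text
(no output)
```

View pics/c1.png

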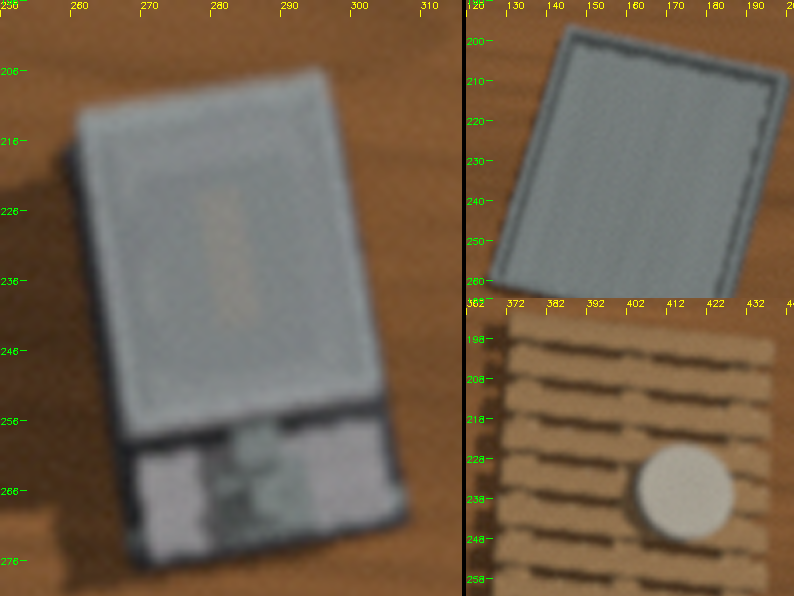

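The crop shows the hood's roof corners at (261.3,211.5), (296,205.5), (304,251) and (268,258.5). The grip is at about (282.8,232.3). The base corners are at (270,276), (307.5,270) and (260,216.5). The tray and rack edges are clear, and the other disc is at (416.5,236).

```bash
python3 - <<'E'
from h import *
from scipy.optimize import least_squares
def fit(loc,uv,x0,n="top"):
    def W(p): 
        c,s=np.cos(p[2]),np.sin(p[2]); L=np.array(loc,float)/1000
        return np.c_[p[0]+c*L[:,0]-s*L[:,1],p[1]+s*L[:,0]+c*L[:,1],L[:,2]]
    r=least_squares(lambda p:(np.array([proj(n,w) for w in W(p)])-uv).ravel(),x0,loss="soft_l1")
    print(r.x.round(4),np.degrees(r.x[2]).round(2)); print(r.fun.reshape(-1,2).round(1).tolist()); return r.x,W
p,_=fit([(52,40,85),(52,-40,85),(-51,-40,85),(-51,40,85),(-90,48,12),(-90,-48,12),(0,0,77)],
 [(261.3,211.5),(296,205.5),(304,251),(268,258.5),(270,276),(307.5,270),(282.8,232.3)],[.33,0,0.1])
c,s=np.cos(p[2]),np.sin(p[2])
for l in [(-78,0,73),(-78,0,54),(-57,0,80),(0,22,12),(0,-31,54)]:
    w=[p[0]+(c*l[0]-s*l[1])/1e3,p[1]+(s*l[0]+c*l[1])/1e3,l[2]/1e3]
    print(l,np.round(w,4),proj("top",w).round(1),proj("side",w).round(1))
# tray top outer corners z=18
fit([(80,70,18),(80,-70,18),(-80,-70,18),(-80,70,18)],[(146,197.5),(199,208.5),(182,271.5),(127,262)],[.33,.27,-.25])
# rack corners z=20
for uv in [(373,194),(438.5,199),(436,279),(368,275)]: print("rack",atz("top",uv,.02).round(4))
print("other",atz("top",(416.5,236),.032).round(4), atz("side",(367.5,362),.032).round(4))
for n,uv,z in [("cup",(206,125),.085),("jar",(383,150),.09),("tape",(250,302),.024),("brush",(318,312),.02)]: print(n,atz("top",uv,z).round(3))
E
python3 - <<'E'
import cv2,numpy as np
s=cv2.imread("pics/side0.png")[195:275,205:310]
k=7;c=cv2.resize(s,None,fx=k,fy=k,interpolation=cv2.INTER_CUBIC)
for i in range(0,105,10): cv2.putText(c,str(205+i),(i*k,8),0,.3,(0,255,255),1)
for i in range(0,80,10): cv2.putText(c,str(195+i),(0,i*k+4),0,.3,(0,255,0),1)
cv2.imwrite("pics/c2.png",c)
E
```

```text
[0.5286 0.0053 0.2516] 14.42
[[-0.2, 0.2], [0.0, 0.5], [0.2, -0.4], [0.4, -1.9], [-1.6, 1.2], [1.1, 0.4], [-0.4, -0.5]]
(-78, 0, 73) [ 0.4531 -0.0141  0.073 ] [288.3 266.3] [228.1 233.1]
(-78, 0, 54) [ 0.4531 -0.0141  0.054 ] [288.1 267.1] [228.6 241.6]
(-57, 0, 80) [ 0.4734 -0.0089  0.08  ] [286.8 256.6] [237.9 225.8]
(0, 22, 12) [0.5231 0.0266 0.012 ] [273.1 238.1] [257.3 238.3]
(0, -31, 54) [ 0.5363 -0.0247  0.054 ] [295.6 231.4] [273.8 234.3]
[ 0.5085  0.2883 -0.1138] -6.52
[[-1.7, -0.3], [1.0, -0.3], [1.6, 1.9], [-1.0, -0.5]]
rack [ 0.6512 -0.2072  0.02  ]
rack [ 0.6522 -0.3668  0.02  ]
rack [ 0.4582 -0.3606  0.02  ]
rack [ 0.4539 -0.2022  0.02  ]
other [ 0.5537 -0.3104  0.032 ] [ 0.5546 -0.3095  0.032 ]
cup [0.768 0.207 0.085]
jar [ 0.739 -0.212  0.09 ]
tape [0.369 0.066 0.024]
brush [ 0.36  -0.091  0.02 ]
```

View pics/c2.png

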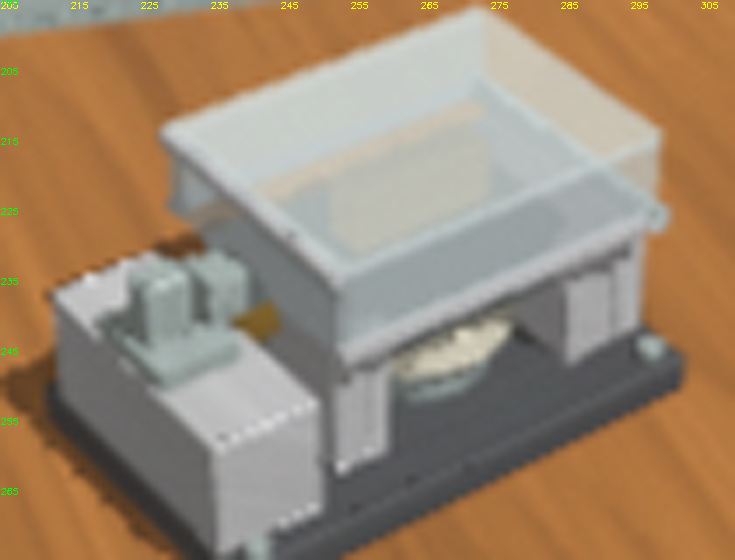

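The enlarged side view has the tab top at (228,233), matching the predicted (228.1,233.1). Its hood roof corners are at (229,214), (273.5,196.5), (299,214) and (254,235.5). I'll refine the fit with both cameras and write a move helper.

```bash
cat >> h.py <<'E'
def go(pos,yaw=None):
    """print shift (current tool axes, mm) to world pos and turn about tool z to bring tool y to yaw (mod pi)"""
    s=manip.state(); r=rot(s["tool_rot"]); y=r.apply([0,1,0]); a=np.arctan2(y[1],y[0])
    print("t",round(s["time"],2),"tool",s["tool_pos"].round(4),"yaw",a.round(3),"w",round(s["gripper_width"],3),"F",s["contact_force"].round(1),"down",r.apply([0,0,1]).round(3),"j6",s["joint_pos"][5].round(2))
    d=np.asarray(pos)-s["tool_pos"]
    if yaw is not None:
        t=(yaw-a+np.pi/2)%np.pi-np.pi/2; print("turn tool z",-t.round(3))
        r=R.from_euler("z",t)*r; print("after turn:")
    print("d mm",(r.inv().apply(d)*1000).round(1))
def press(x,y,z):
    P=np.load("press.npy"); c,s=np.cos(P[2]),np.sin(P[2]); return np.array([P[0]+(c*x-s*y)/1e3,P[1]+(s*x+c*y)/1e3,z/1e3])
E
python3 - <<'E'
from h import *
from scipy.optimize import least_squares
T=[((52,40,85),(261.3,211.5)),((52,-40,85),(296,205.5)),((-51,-40,85),(304,251)),((-51,40,85),(268,258.5)),((-90,48,12),(270,276)),((-90,-48,12),(307.5,270)),((0,0,77),(282.8,232.3))]
S=[((-51,40,85),(229,214)),((52,40,85),(273.5,196.5)),((52,-40,85),(299,214)),((-51,-40,85),(254,235.5)),((60,-48,12),(302.5,247)),((-57,-40,48),(250.5,252.5)),((-89,-40,48),(236,258.5)),((-89,40,48),(212.5,237))]
def f(p):
    np.save("press.npy",p); return np.array([proj(n,press(*l))-u for n,A in(("top",T),("side",S)) for l,u in A]).ravel()
r=least_squares(f,[.5286,.0053,.25],loss="soft_l1"); f(r.x); print(r.x); print(r.fun.reshape(-1,2).round(1).tolist())
go(press(-82,-36,140),r.x[2]+np.pi/2)
E
```

```text
[0.52810065 0.00382674 0.25300193]
[[0.4, 0.5], [0.6, 0.7], [0.9, -0.1], [1.1, -1.6], [-0.9, 1.5], [1.7, 0.7], [0.3, -0.2], [-0.4, -1.3], [-0.4, -1.2], [0.3, -0.4], [-0.4, -1.8], [1.0, -1.8], [0.6, -0.7], [-0.2, 0.5], [-0.4, -0.8]]
t 0.1 tool [0.2737 0.5613 0.2302] yaw 1.117 w 1.001 F [0.  0.5 0.5] down [-0.001 -0.002 -1.   ] j6 -0.12
turn tool z -0.707
after turn:
d mm [ -24.8 -639.2   91.4]
```

```bash
python3 shift.py '[0,0,0,0,0,0,-0.177,0,0,0,0,0,0,-0.177,0,0,0,0,0,0,-0.177,0,0,0,0,0,0,-0.176,0,-2,0,0,0,0,0]' >/dev/null 2>&1 || true; python3 -c "
from h import *
go(press(-82,-36,140),1.824)"
```

```text
t 0.72 tool [0.3317 0.5771 0.2302] yaw 1.829 w -0.0 F [0.3 1.9 1.4] down [-0.002 -0.002 -1.   ] j6 -0.89
turn tool z 0.005
after turn:
d mm [  35.2 -640.1   90.9]
```

I mistyped that last row as -2 m. It was clipped to one row of 62 mm in free air, so no harm was done. Continuing.

```bash
python3 shift.py '[0,0.003,-0.058,0.005,0,0,0,0,0.003,-0.058,0.005,0,0,0,0,0.003,-0.058,0.005,0,0,0,0,0.003,-0.058,0.005,0,0,0,0,0.003,-0.058,0.005,0,0,0]'; python3 shift.py '[0,0.003,-0.058,0.01,0,0,0,0,0.003,-0.058,0.01,0,0,0,0,0.003,-0.058,0.01,0,0,0,0,0.003,-0.058,0.01,0,0,0,0,0.003,-0.058,0.01,0,0,0]'; python3 -c "
from h import *
go(press(-82,-36,61),1.824)"
```

```text
time: 1.35
tool_pos: [0.3924, 0.291, 0.2057]
tool_rot: [-0.0, -0.126, 0.992, -0.0]
contact_force: [1.1, -0.3, 0.1]
gripper_width: 0.001
grasp_force: 0.0
time: 1.98
tool_pos: [0.4505, 0.0065, 0.1558]
tool_rot: [0.0, -0.126, 0.992, 0.0]
contact_force: [0.4, -0.6, 0.5]
gripper_width: 0.001
grasp_force: 0.0
t 1.98 tool [0.4505 0.0065 0.1558] yaw 1.824 w 0.001 F [ 0.4 -0.6  0.5] down [ 0.  0. -1.] j6 -1.97
turn tool z -0.0
after turn:
d mm [  7.6 -58.   94.8]
```

```bash
python3 shift.py '[0,0.008,-0.058,0,0,0,0,0,0,0,0.05,0,0,0,0,0,0,0.035,0,0,0,0,0,0,0.010,0,0,0,0,0,0,0,0,0,0]'; python3 -c "
from h import *
go(press(-82,0,61),1.824)
cv2.imwrite('pics/s1.png',cv2.resize(grab_frame('side')[170:280,180:320,::-1],None,fx=5,fy=5,interpolation=2))"
```

```text
time: 2.6
tool_pos: [0.4573, -0.0496, 0.0612]
tool_rot: [-0.0, -0.126, 0.992, 0.0]
contact_force: [-0.2, -1.0, 1.1]
gripper_width: -0.001
grasp_force: 0.0
t 2.6 tool [ 0.4573 -0.0496  0.0612] yaw 1.824 w -0.001 F [-0.2 -1.   1.1] down [-0.001  0.    -1.   ] j6 -2.09
turn tool z 0.0
after turn:
d mm [ 0.1 34.   0.2]
```

View pics/s1.png

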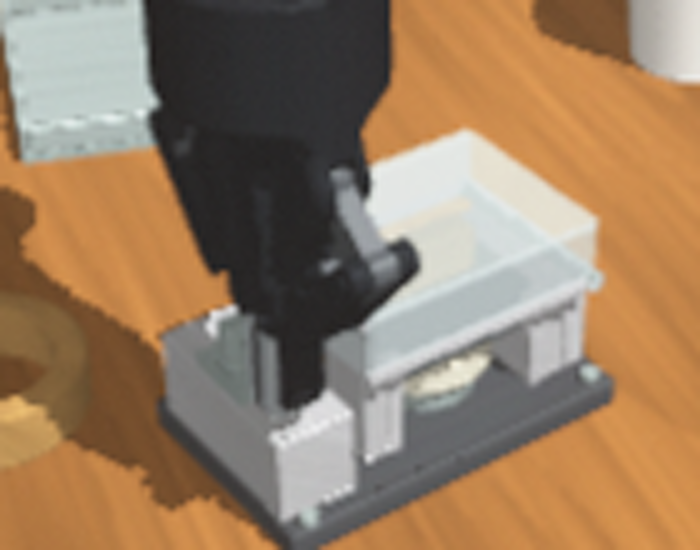

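The picture shows the shut fingers standing just to the -y side of the tab (crop 290,380), above the latch block and clear of the hood. Next, push the tab.

```bash
python3 shift.py '[0,0,0.006,0,0,0,0,0,0,0.006,0,0,0,0,0,0,0.006,0,0,0,0,0,0,0.005,0,0,0,0,0,0,0.004,0,0,0,0]'; python3 shift.py '[0,0,0.003,0,0,0,0,0,0,0.002,0,0,0,0,0,0,0.001,0,0,0,0,0,0,0,0,0,0,0]';python3 -c "
from h import *
go(press(-82,0,61),1.824)
cv2.imwrite('pics/s2.png',cv2.resize(grab_frame('side')[150:280,180:320,::-1],None,fx=4.5,fy=4.5,interpolation=2))"
```

```text
time: 3.28
tool_pos: [0.4513, -0.0237, 0.0619]
tool_rot: [0.001, -0.126, 0.992, -0.001]
contact_force: [1.1, -2.5, 1.2]
gripper_width: 0.003
grasp_force: 1.5
time: 3.78
tool_pos: [0.4491, -0.0177, 0.0612]
tool_rot: [-0.0, -0.126, 0.992, 0.0]
contact_force: [1.8, -0.8, 0.6]
gripper_width: 0.001
grasp_force: 0.8
t 3.77 tool [ 0.4491 -0.0177  0.0612] yaw 1.824 w 0.001 F [ 1.8 -0.8  0.6] down [-0.  0. -1.] j6 -2.03
turn tool z -0.0
after turn:
d mm [0.2 1.1 0.2]
```

View pics/s2.png

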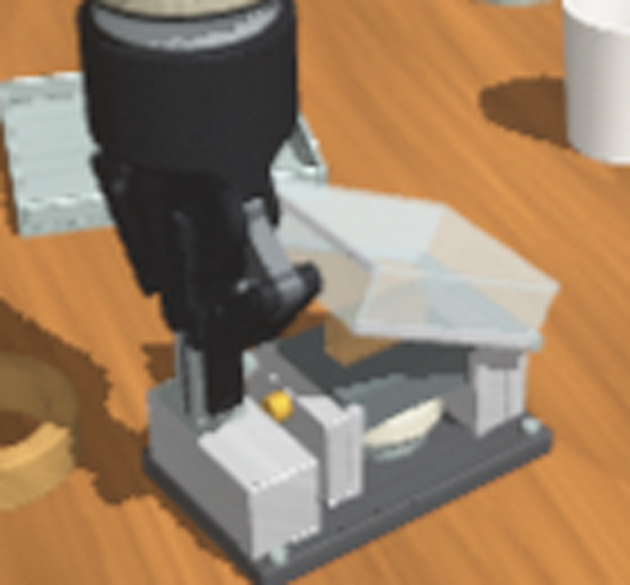

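The cover is up at about 30° and leaning on the gripper at (310,200), so the latch is free. I'll withdraw towards the robot and up so it can open.

```bash
python3 shift.py '[0,0.01,-0.003,0,0,0,0,0,0.05,0,-0.01,0,0,0,0.5,0.03,0,-0.05,0,0,0,0.5,0,0,-0.06,0,0,0,0.5,0,0,-0.06,0,0,0]'; python3 shift.py '[0.5,0,0,0,0,0,0,0.5,0,0,0,0,0,0,0.5,0,0,0,0,0,0,0.5,0,0,0,0,0,0,0.5,0,0,0,0,0,0]' | head -1;python3 shift.py '[0.5,0,0,0,0,0,0,0.5,0,0,0,0,0,0,0.5,0,0,0,0,0,0,0.5,0,0,0,0,0,0,0.5,0,0,0,0,0,0]' | head -1;python3 -c "
from h import *
go(press(0,0,110),1.824)
s=grab_frame('side')[150:280,190:330,::-1];t=grab_frame('top')[170:300,230:340,::-1]
f=lambda a:cv2.resize(a,None,fx=3,fy=3,interpolation=2)
cv2.imwrite('pics/s3.png',np.hstack([f(s),f(t)]))"
```

```text
time: 4.45
tool_pos: [0.3611, -0.0431, 0.2418]
tool_rot: [-0.001, -0.126, 0.992, 0.001]
contact_force: [0.9, -0.4, 0.3]
gripper_width: 0.5
grasp_force: 0.0
time: 5.08
time: 5.7
t 5.7 tool [ 0.3629 -0.0433  0.2413] yaw 1.824 w 0.5 F [ 0.   0.1 -0.2] down [ 0. -0. -1.] j6 -2.15
turn tool z 0.0
after turn:
d mm [-171.7    4.2  131.3]
```

View pics/s3.png

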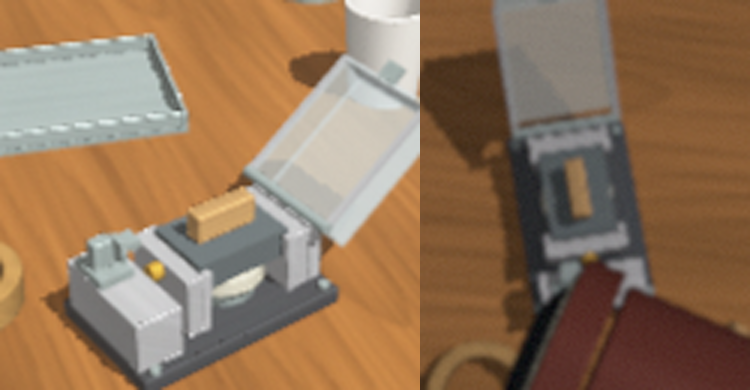

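The cover is fully open and the plug is exposed. The grip top is centred at top-image pixel (282.8,232.3) and side-image pixel of about (264,219).

```bash
python3 -c "
from h import *
print(atz('top',(282.8,232.3),.077),atz('side',(264,219),.077),press(0,0,77))"; python3 shift.py '[0.5,-0.058,0.0014,0,0,0,0,0.5,-0.057,0.0014,0.02,0,0,0,0.5,-0.057,0.0014,0.05,0,0,0,0.5,0,0,0.055,0,0,0,0.5,0,0,0,0,0,0]'; python3 -c "
from h import *
go(press(0,0,60),1.824)"
```

```text
[0.52753665 0.00436293 0.077     ] [ 0.52581569 -0.0028522   0.077     ] [0.52810065 0.00382674 0.077     ]
time: 6.42
tool_pos: [0.5149, 0.0019, 0.1197]
tool_rot: [-0.006, -0.126, 0.992, 0.002]
contact_force: [-0.1, 0.0, 0.1]
gripper_width: 0.495
grasp_force: 0.0
t 6.42 tool [0.5149 0.0019 0.1197] yaw 1.824 w 0.495 F [-0.1  0.   0.1] down [-0.012  0.002 -1.   ] j6 -1.97
turn tool z 0.0
after turn:
d mm [-13.9  -1.7  59.5]
```

```bash
python3 shift.py '[0.5,0,0,0,0,0,0,0.5,0,0,0,0,0,0]' |head -1; python3 -c "
from h import *
go(press(0,0,60),1.824)"
```

```text
time: 6.68
t 6.67 tool [0.5205 0.0007 0.1286] yaw 1.824 w 0.504 F [-0.1  0.2  0.6] down [ 0.006 -0.001 -1.   ] j6 -1.97
turn tool z -0.0
after turn:
d mm [-7.8  1.3 68.6]
```

```bash
python3 shift.py '[0.5,-0.008,0.001,0.02,0,0,0,0.5,0,0,0.035,0,0,0,0.5,0,0,0.012,0,0,0,0.5,0,0,0,0,0,0]'; python3 -c "
from h import *
go(press(0,0,60),1.824)
s=grab_frame('side')[150:270,200:340,::-1]
cv2.imwrite('pics/s4.png',cv2.resize(s,None,fx=5,fy=5,interpolation=2))"
```

```text
time: 7.18
tool_pos: [0.5263, 0.004, 0.0587]
tool_rot: [0.0, -0.126, 0.992, -0.0]
contact_force: [-0.3, 0.0, -0.6]
gripper_width: 0.5
grasp_force: 0.0
t 7.17 tool [0.5263 0.004  0.0587] yaw 1.824 w 0.5 F [-0.3  0.  -0.6] down [ 0. -0. -1.] j6 -1.96
turn tool z -0.0
after turn:
d mm [-1.7 -0.6 -1.3]
```

View pics/s4.png

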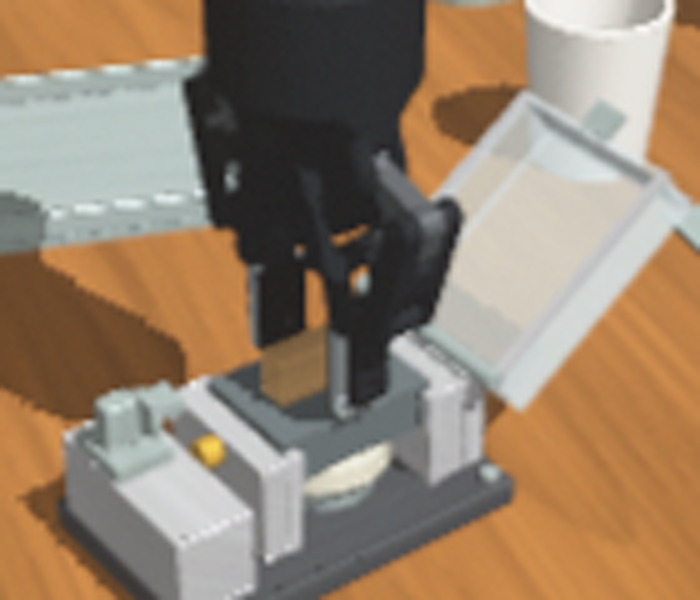

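The fingers straddle the grip, at about (280,300) and (365,380) in the crop. I'll close, then pull straight up.

```bash
python3 shift.py '[0.4,-0.0015,0,-0.0015,0,0,0,0.1,0,0,0,0,0,0,0,0,0,0,0,0,0,0,0,0,0,0,0,0,0,0,0,0,0,0,0]'; python3 shift.py '[0,0,0,-0.003,0,0,0,0,0,0,-0.004,0,0,0,0,0,0,-0.006,0,0,0,0,0,0,-0.012,0,0,0,0,0,0,-0.015,0,0,0]'; python3 shift.py '[0,0,0,-0.03,0,0,0,0,0,0,-0.03,0,0,0,0,0,0,0,0,0,0]'; python3 -c "
from h import *
go([.5085,.2883,.14],np.pi/2-.114)"
```

```text
time: 7.85
tool_pos: [0.5288, 0.0043, 0.0612]
tool_rot: [0.001, -0.126, 0.992, -0.0]
contact_force: [-0.4, 0.9, 6.5]
gripper_width: 0.146
grasp_force: 59.8
time: 8.48
tool_pos: [0.5268, 0.0044, 0.1]
tool_rot: [-0.001, -0.126, 0.992, 0.0]
contact_force: [0.4, 0.3, -1.7]
gripper_width: 0.143
grasp_force: 59.8
time: 8.85
tool_pos: [0.5295, 0.0041, 0.1634]
tool_rot: [0.003, -0.126, 0.992, -0.001]
contact_force: [-0.2, -0.0, -0.5]
gripper_width: 0.148
grasp_force: 59.9
t 8.85 tool [0.5295 0.0041 0.1634] yaw 1.824 w 0.148 F [-0.2 -0.  -0.5] down [ 0.006 -0.001 -1.   ] j6 -1.96
turn tool z 0.367
after turn:
d mm [ 53.3 280.   22.4]
```

```bash
python3 -c "
from h import *
for uv in [(146,197.5),(199,208.5),(182,271.5),(127,262)]: print(atz('top',uv,.018).round(3))
go([.5085,.2883,.10],1.824)"
```

```text
[0.596 0.345 0.018]
[0.579 0.212 0.018]
[0.425 0.232 0.018]
[0.436 0.364 0.018]
t 8.85 tool [0.5295 0.0041 0.1634] yaw 1.824 w 0.148 F [-0.2 -0.  -0.5] down [ 0.006 -0.001 -1.   ] j6 -1.96
turn tool z 0.0
after turn:
d mm [-50.5 280.6  63. ]
```

Tray corners measure about 160 x 134 mm and are consistent with the given size, with the centre at (0.509,0.288).

```bash
python3 shift.py '[0,-0.01,0.056,0,0,0,0,0,-0.01,0.056,0,0,0,0,0,-0.01,0.056,0,0,0,0,0,-0.01,0.056,0,0,0,0,0,-0.01,0.056,0.01,0,0,0]'; python3 shift.py '[0,0,0,0.03,0,0,0,0,0,0,0.02,0,0,0,0,0,0,0,0,0,0,0,0,0,0,0,0,0]'|tail -4;  python3 -c "
from h import *
go([.5085,.2883,.04],1.824)"
```

```text
time: 9.48
tool_pos: [0.5053, 0.2896, 0.149]
tool_rot: [-0.0, -0.126, 0.992, -0.0]
contact_force: [1.4, -0.3, -1.2]
gripper_width: 0.15
grasp_force: 59.9
tool_rot: [0.0, -0.126, 0.992, 0.0]
contact_force: [0.4, 0.4, -0.8]
gripper_width: 0.145
grasp_force: 59.9
t 9.97 tool [0.5065 0.2875 0.1001] yaw 1.823 w 0.145 F [ 0.4  0.4 -0.8] down [ 0.001  0.    -1.   ] j6 -1.43
turn tool z -0.001
after turn:
d mm [-2.1  0.3 60.1]
```

```bash
python3 shift.py '[0,-0.002,0,0.04,0,0,0,0,0,0,0.02,0,0,0,0,0,0,0.005,0,0,0,0,0,0,0,0,0,0]'; python3 shift.py '[0,0,0,0.003,0,0,0,0,0,0,0,0,0,0]'; python3 shift.py '[0,0,0,0.002,0,0,0,0,0,0,0,0,0,0]'
```

```text
time: 10.48
tool_pos: [0.5083, 0.2886, 0.0352]
tool_rot: [0.0, -0.126, 0.992, 0.0]
contact_force: [0.6, -0.8, -1.6]
gripper_width: 0.146
grasp_force: 59.9
time: 10.72
tool_pos: [0.5083, 0.2888, 0.0323]
tool_rot: [0.001, -0.126, 0.992, 0.0]
contact_force: [1.0, 0.4, -2.2]
gripper_width: 0.144
grasp_force: 59.9
time: 10.98
tool_pos: [0.5077, 0.2886, 0.0295]
tool_rot: [-0.0, -0.126, 0.992, -0.0]
contact_force: [0.3, -0.1, -1.0]
gripper_width: 0.146
grasp_force: 59.9
```

```bash
for i in 1; do python3 shift.py '[0,0,0,0.001,0,0,0,0,0,0,0,0,0,0]'; done; python3 shift.py '[0,0,0,0.001,0,0,0,0,0,0,0,0,0,0]'
```

```text
time: 11.22
tool_pos: [0.5077, 0.2885, 0.0285]
tool_rot: [-0.0, -0.126, 0.992, -0.0]
contact_force: [-0.1, 0.6, -1.4]
gripper_width: 0.145
grasp_force: 59.9
time: 11.48
tool_pos: [0.5078, 0.2886, 0.0282]
tool_rot: [-0.0, -0.126, 0.992, -0.0]
contact_force: [-3.0, -1.9, 3.9]
gripper_width: 0.143
grasp_force: 60.6
```

The plug touches the tray floor at TCP z 0.0282, exactly as predicted. Release and withdraw.

```bash
python3 shift.py '[0.2,0,0,0,0,0,0,0.35,0,0,-0.001,0,0,0,0.45,0,0,0,0,0,0,0.45,0,0,-0.01,0,0,0,0.45,0,0,-0.04,0,0,0]'; python3 shift.py '[0.9,0,0,-0.05,0,0,0,1,0,0,-0.02,0,0,0,1,0,0,0,0,0,0]'|head -2; python3 -c "
from h import *
go(press(0,0,120),1.824)"
```

```text
time: 12.1
tool_pos: [0.5057, 0.2877, 0.0766]
tool_rot: [-0.003, -0.126, 0.992, -0.001]
contact_force: [0.2, -0.1, 0.5]
gripper_width: 0.448
grasp_force: 0.0
time: 12.48
tool_pos: [0.509, 0.289, 0.1508]
t 12.47 tool [0.509  0.289  0.1508] yaw 1.824 w 1.0 F [-0.3 -0.1 -0.7] down [ 0.004  0.002 -1.   ] j6 -1.43
turn tool z 0.0
after turn:
d mm [  53.1 -280.9   30.4]
```

```bash
python3 -c "
from h import *
np.save('pics/a.npy',grab_frame('side'));np.save('pics/b.npy',grab_frame('top'))
a=np.load('pics/b.npy')
g=a[215:255,265:300].astype(int); m=(g.min(2)>120); yy,xx=np.nonzero(m); print('bright',m.sum(),xx.mean()+265 if m.any() else 0,yy.mean()+215 if m.any() else 0, proj('top',press(0,0,36)))"
python3 shift.py '[0.9,0.0106,-0.056,0,0,0,0,0.9,0.0106,-0.056,0,0,0,0,0.9,0.0106,-0.056,0,0,0,0,0.9,0.0106,-0.056,0,0,0,0,0.9,0.0106,-0.056,0.0,0,0,0]' |head -1; python3 shift.py '[0.9,0,0,0,0,0,0,0.9,0,0,0,0,0,0]'|head -1; python3 -c "
from h import *
go(press(0,0,24),1.824)"
```

```text
bright 673 282.0282317979198 235.4858841010401 [282.84693028 235.16279036]
time: 13.2
time: 13.45
t 13.45 tool [0.5255 0.0045 0.1465] yaw 1.823 w 0.898 F [ 0.5 -0.4 -0.7] down [-0.004  0.001 -1.   ] j6 -1.96
turn tool z -0.001
after turn:
d mm [ -2.7  -1.5 122.5]
```

The disc's bright blob sits at top pixel (282.0,235.5) against a predicted (282.8,235.2), so it is where it should be. Descend over it.

```bash
python3 shift.py '[0.9,-0.0025,-0.001,0.04,0,0,0,0.9,0,0,0.04,0,0,0,0.9,0,0,0.03,0,0,0,0.9,0,0,0.01,0,0,0,0.9,0,0,0,0,0,0]'; python3 -c "
from h import *
go(press(0,0,24),1.824)
a=np.load('pics/a.npy'); b=np.load('pics/b.npy'); s=grab_frame('side')
k=lambda im,x,y,w,h,f:cv2.resize(im[y:y+h,x:x+w,::-1],None,fx=f,fy=f,interpolation=2)
cv2.imwrite('pics/s5.png',np.vstack([np.hstack([k(b,120,190,80,80,4),k(b,250,190,80,80,4)]),k(s,220,200,107,45,6)[:270,:640]]))"
```

```text
time: 14.08
tool_pos: [0.5288, 0.0049, 0.028]
tool_rot: [-0.001, -0.127, 0.992, 0.0]
contact_force: [0.8, -0.1, 0.0]
gripper_width: 0.902
grasp_force: 0.0
t 14.07 tool [0.5288 0.0049 0.028 ] yaw 1.825 w 0.902 F [ 0.8 -0.1  0. ] down [-0.002  0.    -1.   ] j6 -1.96
turn tool z 0.001
after turn:
d mm [ 0.9 -0.8  4. ]
```

View pics/s5.png

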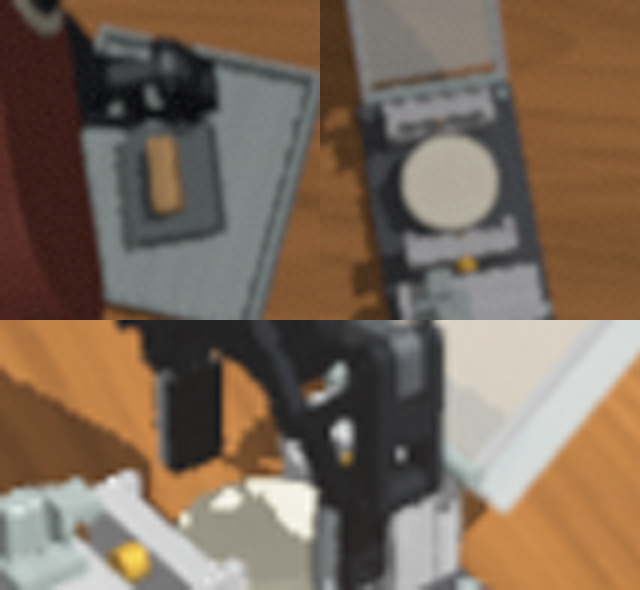

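The plug stands upright, grip up, in the tray (top crop 165,190). The disc is seen clearly in the press at (450,180), and the fingers straddle it. I'll measure the near fingertip's height numerically.

```bash
python3 -c "
from h import *
s=grab_frame('side').astype(int).sum(2)//3
for r in range(232,256): print(r,s[r,268:298].tolist())
for y in(-38,-46,-52):
  for z in (24,30,36): print(y,z,[proj('side',press(x,y,z)).round(1).tolist() for x in(-11,0,11)])"
```

```text
232 [236, 237, 237, 237, 191, 124, 117, 120, 94, 53, 37, 36, 39, 38, 39, 41, 42, 105, 156, 186, 191, 188, 187, 187, 165, 170, 178, 189, 154, 97]
233 [236, 236, 236, 237, 190, 124, 117, 120, 95, 54, 39, 38, 39, 38, 38, 39, 39, 126, 182, 193, 192, 190, 189, 188, 171, 188, 197, 195, 158, 101]
234 [191, 227, 237, 237, 191, 124, 117, 120, 93, 53, 38, 39, 38, 38, 39, 40, 38, 132, 183, 193, 191, 189, 189, 190, 173, 186, 195, 195, 155, 98]
235 [142, 177, 227, 237, 179, 113, 118, 121, 88, 47, 38, 38, 39, 39, 38, 39, 47, 132, 184, 193, 191, 188, 186, 187, 170, 184, 194, 193, 151, 119]
236 [143, 144, 179, 194, 136, 104, 118, 121, 84, 44, 37, 39, 39, 40, 38, 43, 57, 126, 180, 194, 191, 189, 188, 189, 170, 184, 194, 193, 146, 124]
237 [143, 144, 144, 144, 101, 101, 118, 121, 85, 44, 40, 39, 39, 40, 45, 49, 60, 111, 175, 192, 191, 189, 189, 188, 173, 185, 194, 194, 159, 130]
238 [144, 143, 143, 144, 96, 98, 118, 121, 91, 50, 39, 43, 45, 47, 49, 50, 68, 109, 174, 188, 189, 189, 189, 188, 177, 185, 193, 194, 158, 126]
239 [144, 144, 143, 142, 104, 102, 119, 121, 88, 49, 43, 48, 49, 47, 44, 48, 64, 1
[... 2122 characters left out ...]
5, 104, 99, 96, 90, 86, 85, 84, 85, 87, 111, 120, 124, 129]
255 [101, 99, 99, 99, 99, 100, 99, 100, 100, 99, 98, 97, 97, 98, 106, 104, 99, 95, 90, 87, 85, 84, 84, 87, 111, 121, 130, 133, 131, 128]
-38 24 [[271.2, 251.8], [275.9, 249.5], [280.6, 247.3]]
-38 30 [[271.2, 249.2], [276.0, 247.0], [280.6, 244.8]]
-38 36 [[271.3, 246.7], [276.0, 244.5], [280.7, 242.2]]
-46 24 [[273.8, 254.0], [278.6, 251.7], [283.2, 249.4]]
-46 30 [[273.9, 251.5], [278.6, 249.2], [283.3, 246.9]]
-46 36 [[273.9, 248.9], [278.7, 246.6], [283.4, 244.4]]
-52 24 [[275.8, 255.7], [280.6, 253.4], [285.2, 251.1]]
-52 30 [[275.9, 253.2], [280.6, 250.8], [285.3, 248.6]]
-52 36 [[275.9, 250.6], [280.7, 248.3], [285.4, 246.0]]
```

```bash
python3 shift.py '[0.9,0.001,-0.001,0.0085,0,0,0,0.75,0,0,0,0,0,0,0.7,0,0,0,0,0,0,0,0,0,0,0,0,0,0,0,0,0,0,0,0]'; python3 shift.py '[0,0,0,0,0,0,0,0,0,0,0,0,0,0]';  python3 -c "
from h import *
s=grab_frame('side').astype(int).sum(2)//3
for r in range(232,254): print(r,s[r,262:288].tolist())
for z in (24,30,36): print(z,[proj('side',press(x,-28,z)).round(1).tolist() for x in(-11,0,11)])"
```

```text
time: 14.8
tool_pos: [0.5294, 0.0025, 0.021]
tool_rot: [0.001, -0.126, 0.992, -0.0]
contact_force: [-0.7, -0.6, 4.8]
gripper_width: 0.612
grasp_force: 63.1
time: 15.05
tool_pos: [0.5294, 0.0025, 0.021]
tool_rot: [0.001, -0.126, 0.992, -0.0]
contact_force: [-0.5, 0.4, 6.2]
gripper_width: 0.615
grasp_force: 63.1
232 [142, 144, 142, 142, 142, 176, 217, 148, 38, 38, 39, 38, 39, 38, 37, 36, 38, 39, 43, 48, 58, 59, 57, 55, 52, 45]
233 [144, 142, 142, 143, 142, 143, 174, 121, 41, 37, 39, 38, 38, 39, 37, 38, 38, 40, 43, 50, 54, 53, 52, 72, 87, 138]
234 [143, 142, 142, 144, 143, 143, 121, 101, 76, 46, 45, 43, 38, 39, 38, 38, 39, 41, 45, 48, 49, 62, 67, 121, 162, 186]
235 [142, 143, 143, 144, 142, 144, 108, 105, 109, 101, 80, 49, 37, 38, 38, 38, 39, 41, 45, 60, 91, 107, 109, 147, 183, 194]
236 [143, 144, 144, 144, 143, 144, 109, 105, 118, 120, 95, 55, 38, 38, 39, 37, 37, 40, 48, 93, 119, 125, 125, 142, 180, 195]
237 [144, 144, 144, 144, 143, 143, 109, 106, 117, 121, 95, 54, 38, 38, 38, 37, 38, 39, 50, 105, 124, 122, 125, 130, 177, 191]
238 [145, 145, 144, 145, 144, 146, 109, 106, 118, 122, 94,
[... 1397 characters left out ...]
, 85, 99, 101, 101, 102, 101, 100, 99, 99, 100, 99, 98, 99]
250 [120, 123, 125, 124, 122, 121, 120, 106, 107, 118, 101, 77, 83, 89, 97, 102, 101, 100, 100, 99, 100, 100, 101, 99, 99, 98]
251 [110, 111, 111, 105, 102, 95, 87, 75, 70, 63, 59, 79, 98, 101, 101, 99, 99, 99, 100, 100, 99, 99, 101, 99, 98, 98]
252 [77, 94, 103, 84, 70, 68, 61, 59, 59, 59, 79, 99, 100, 100, 99, 100, 100, 100, 100, 100, 100, 100, 99, 98, 97, 98]
253 [88, 97, 100, 92, 87, 70, 79, 89, 89, 88, 97, 101, 100, 100, 101, 100, 102, 101, 100, 99, 99, 98, 96, 98, 106, 105]
24 [[268.0, 249.0], [272.7, 246.8], [277.3, 244.6]]
30 [[268.0, 246.5], [272.7, 244.3], [277.4, 242.1]]
36 [[268.0, 244.0], [272.7, 241.8], [277.4, 239.6]]
```

The finger pads' bottom edge is at z of about 0.027, the grip force is 63 N, and the pads overlap the disc well. Lift.

```bash
python3 shift.py '[0,0,0,-0.004,0,0,0,0,0,0,-0.01,0,0,0,0,0,0,-0.03,0,0,0,0,0,0,-0.04,0,0,0,0,0,0,-0.04,0,0,0]'; python3 shift.py '[0,0,0,0,0,0,0.173,0,0,0,0,0,0,0.173,0,0,0,0,0,0,0.173,0,0,0,0,0,0,0.173,0,0,0,0,0,0,0.173]'; python3 shift.py '[0,0,0,0,0,0,0.173,0,0,0,0,0,0,0]'; python3 -c "
from h import *
go([.495,-.248,.1],.785)"
```

```text
time: 15.72
tool_pos: [0.5282, 0.0027, 0.1453]
tool_rot: [-0.0, -0.126, 0.992, 0.0]
contact_force: [0.9, 0.1, -0.5]
gripper_width: 0.617
grasp_force: 62.8
time: 16.35
tool_pos: [0.5284, 0.0027, 0.1443]
tool_rot: [-0.0, 0.304, 0.953, -0.0]
contact_force: [-0.2, -0.4, -0.5]
gripper_width: 0.619
grasp_force: 62.7
time: 16.6
tool_pos: [0.5285, 0.0027, 0.1442]
tool_rot: [-0.0, 0.381, 0.924, -0.0]
contact_force: [-0.2, 0.7, -0.4]
gripper_width: 0.614
grasp_force: 62.7
t 16.6 tool [0.5285 0.0027 0.1442] yaw 0.788 w 0.614 F [-0.2  0.7 -0.4] down [-0.  0. -1.] j6 -0.92
turn tool z 0.003
after turn:
d mm [-153.7 -200.9   44.2]
```

```bash
python3 shift.py '[0,-0.0307,-0.0402,0,0,0,0,0,-0.0307,-0.0402,0,0,0,0,0,-0.0307,-0.0402,0,0,0,0,0,-0.0307,-0.0402,0,0,0,0,0,-0.0307,-0.0402,0.01,0,0,0]'|head -2; python3 shift.py '[0,0,0,0.035,0,0,0,0,0,0,0.04,0,0,0,0,0,0,0.02,0,0,0,0,0,0,0.01,0,0,0,0,0,0,0,0,0,0]'; python3 -c "
from h import *
go([.495,-.248,.017],.785)"
```

```text
time: 17.23
tool_pos: [0.4954, -0.2501, 0.1353]
time: 17.85
tool_pos: [0.4955, -0.248, 0.0293]
tool_rot: [0.0, 0.382, 0.924, -0.0]
contact_force: [0.8, 0.1, -0.3]
gripper_width: 0.617
grasp_force: 62.9
t 17.85 tool [ 0.4955 -0.248   0.0293] yaw 0.787 w 0.617 F [ 0.8  0.1 -0.3] down [ 0. -0. -1.] j6 -1.39
turn tool z 0.002
after turn:
d mm [ 0.3 -0.3 12.3]
```

```bash
python3 shift.py '[0,0,0,0.006,0,0,0,0,0,0,0.003,0,0,0,0,0,0,0.001,0,0,0,0,0,0,0,0,0,0]'|sed -n 1,4p; python3 shift.py '[0,0,0,0.001,0,0,0,0,0,0,0,0,0,0]'|sed -n 2,4p;  python3 shift.py '[0,0,0,0.001,0,0,0,0,0,0,0,0,0,0]'|sed -n 2,4p
```

```text
time: 18.35
tool_pos: [0.4952, -0.2481, 0.0192]
tool_rot: [0.0, 0.382, 0.924, -0.0]
contact_force: [0.0, -0.3, -0.9]
tool_pos: [0.4952, -0.248, 0.0181]
tool_rot: [-0.0, 0.382, 0.924, 0.0]
contact_force: [0.4, -0.1, -0.3]
tool_pos: [0.4952, -0.2481, 0.017]
tool_rot: [-0.0, 0.382, 0.924, -0.0]
contact_force: [0.1, -0.3, -0.6]
```

```bash
python3 shift.py '[0,0,0,0.0007,0,0,0,0,0,0,0,0,0,0]'|sed -n 2,4p;  python3 shift.py '[0,0,0,0.0007,0,0,0,0,0,0,0,0,0,0]'|sed -n 2,4p
```

```text
tool_pos: [0.4952, -0.248, 0.017]
tool_rot: [-0.0, 0.382, 0.924, 0.0]
contact_force: [-3.0, 1.8, 4.7]
tool_pos: [0.4952, -0.2481, 0.017]
tool_rot: [-0.0, 0.382, 0.924, 0.0]
contact_force: [-4.6, 2.7, 10.5]
```

The disc makes contact at TCP z 0.017, as predicted. Release gently, then lift away.

```bash
python3 shift.py '[0,0,0,-0.001,0,0,0,0.68,0,0,0,0,0,0,0.75,0,0,0,0,0,0,0.78,0,0,0,0,0,0,0.78,0,0,-0.005,0,0,0]'|sed -n 1,5p; python3 shift.py '[0.78,0,0,-0.02,0,0,0,0.78,0,0,-0.05,0,0,0,0.78,0,0,-0.06,0,0,0,0.78,0.06,0,0,0,0,0,0.78,0.06,0,0,0,0,0]'|head -2; python3 shift.py '[0.78,0.06,0,0,0,0,0,0.78,0.06,0,0,0,0,0,0.78,0,0,0,0,0,0]'|head -2; python3 -c "
from h import *
k=lambda im,x,y,w,h,f:cv2.resize(im[y:y+h,x:x+w,::-1],None,fx=f,fy=f,interpolation=2)
t=grab_frame('top');s=grab_frame('side')
cv2.imwrite('pics/f.png',np.hstack([k(t,120,180,330,160,1.5),k(t,355,180,100,120,2)[:240]])) 
a=cv2.resize(t[:,:,::-1][180:350,110:460],(700,340),interpolation=2);b=cv2.resize(s[:,:,::-1][150:420,160:560],(370,250))
c=k(t,355,185,90,100,2.5)
f=np.zeros((592,720,3),np.uint8);f[:340,:700]=a;f[342:592,:370]=b;f[342:592,375:600]=c;cv2.imwrite('pics/f.png',f)"
```

```text
time: 19.98
tool_pos: [0.4948, -0.2478, 0.0213]
tool_rot: [-0.001, 0.382, 0.924, 0.0]
contact_force: [-0.4, 0.4, 0.2]
gripper_width: 0.781
time: 20.6
tool_pos: [0.4105, -0.1632, 0.1549]
time: 20.98
tool_pos: [0.324, -0.0767, 0.1527]
```

View pics/f.png

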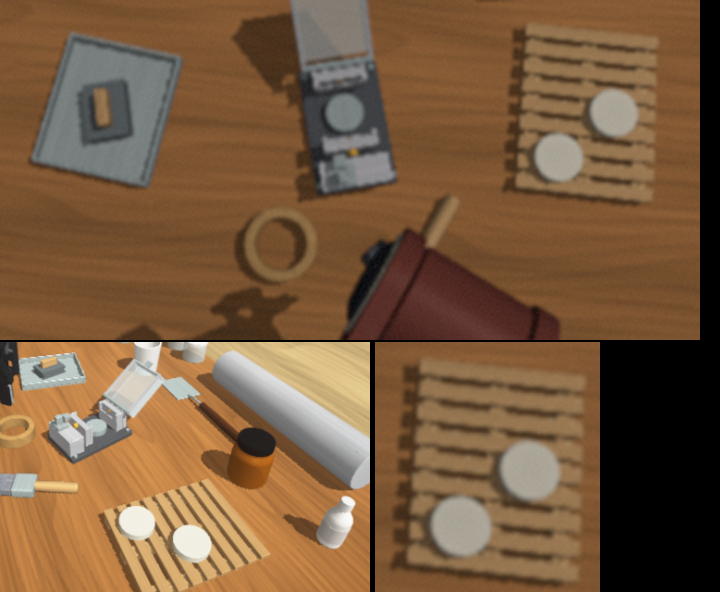

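The final pictures show the plug upright in the tray (105,110). The cast disc lies flat on the rack (558,158), clear of the other disc (613,112). The press is empty with its cover open, and everything else is unmoved.

```bash
python3 -c "
from plant import manip, ticket, grab_frame, camera_params
print(ticket.job_done())"
```

```text
the job is handed in; nothing more can be done
None
```

I handed the job in at about 21 s: the cover is open, the plug stands grip up in the wash tray, and the cast disc lies flat on the rack clear of the other disc, with nothing else seen to have moved.

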